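Load the brass bar into the stock guide

TASK

The two wooden blocks stand in the way of the guide tube's mouth. Set both down on the dark side mat first, then take the brass bar (not the dark steel one) from its rest and push it endwise into the tube until it is fully home against the stop at the far end; leave it there with its tail sticking out. Then put each block back squarely in the middle of its own marked place, same way up and lying along it: the pale block on the blue place, the brown block on the yellow one; leave the steel bar, the glue bottle and the pliers alone.

Things in the scene. Friction and masses are not known exactly. Their poses are not given: they have to be found in the camera images.
- pine_block: Pale wooden block, 45 (own x) x 140 (own y) x 38 mm high (z), about 0.11 kg, loose, lying on the blue place at the start. Origin: centre of its underside.
- brown_block: Brown wooden block, 60 (own x) x 100 (own y) x 45 mm high (z), about 0.16 kg, loose, lying on the yellow place at the start. Origin: centre of its underside.
- brass_bar: Loose square brass-coloured bar, 200 (own x) x 12 x 12 mm, 0.15 kg, ends alike. Origin: its centre. Lies level in one of two notches, 70 mm apart, of a pale wooden rest at the back (steel bar in the other), its axis 28 mm above the worktop. The notch lips, up to its axis height, flank it only 26 to 44 mm from its middle, both ways; elsewhere it is free to grip.
- steel_bar: Square dark steel bar of the same size in the other notch of the rest, loose; must stay there. Origin: its centre, own x along it.
- stock_guide: Fixed steel tube on a blue base. Origin: on the worktop below the mouth's centre; +x: feed direction, into the tube (roughly world +y). Tube axis: y 0, z 40 mm. Funnel mouth at x 0: 46 mm wide inside, 54 outside; from x 18: 22 inside, 30 outside; stop face at x 130, plate 65 high. Bar home: middle at x 30, tail out to x -70, 3 mm below the axis. Marked places near x -135 and -225.
- blue_place: Fixed flat blue plate, 60 (own x) x 156 (own y) x 2 mm thick, the pale block's place, across the feed lane. Origin: centre of its underside; the block rests 2 mm above it.
- yellow_place: Fixed flat yellow plate, 76 (own x) x 116 (own y) x 2 mm thick, the brown block's place, across the feed lane; which place is nearer the tube varies. Origin: centre of its underside; the block rests 2 mm above it.
- side_mat: Fixed dark rubber mat on the robot's right, 220 (own x, roughly ahead) x 180 (own y) x 3 mm thick, room for both blocks side by side. Origin: centre of its underside.
- glue_bottle: Yellow glue bottle with orange nozzle, 62 mm wide, 200 mm tall, upright, loose, a bystander at the back right. Origin: centre of its underside.
- pliers: Pliers with red handles lying flat, 60 x 181 (own y) x 14 mm, loose, a bystander at the front left. Origin: centre of the underside.
Not all that is in view belongs to the job. Of the things that look like the brass_bar, the larger one is meant.

How it is judged:
On the way, in this order (a step that is already met when the one before it is completed fails the run):
1. both blocks stand released on the side mat while the brass bar still lies in its rest (x of pine_block in the frame of side_mat between -0.11 and 0.11 m and y of pine_block in the frame of side_mat between -0.09 and 0.09 m and height (world z) of each of pine_block, brown_block below 0.012 m and angle between each of pine_block, brown_block's own z axis and vertical below 0.15 rad and x of brown_block in the frame of side_mat between -0.11 and 0.11 m and y of brown_block in the frame of side_mat between -0.09 and 0.09 m and contact force between the fingers and pine_block below 0.3 N and contact force between the fingers and brown_block below 0.3 N and distance of brass_bar from where it was at the start of the episode below 0.03 m), for 0.2 s.
2. the brass bar is fully home in the tube and released, both blocks still on the mat (x of brass_bar in the frame of stock_guide between 0.021 and 0.04 m and y of brass_bar in the frame of stock_guide between -0.012 and 0.012 m and height (world z) of brass_bar between 0.025 and 0.055 m and angle between the x axis of brass_bar and the x axis of stock_guide, either way round below 0.12 rad and contact force between the fingers and brass_bar below 0.3 N and x of pine_block in the frame of side_mat between -0.11 and 0.11 m and y of pine_block in the frame of side_mat between -0.09 and 0.09 m and height (world z) of each of pine_block, brown_block below 0.012 m and angle between each of pine_block, brown_block's own z axis and vertical below 0.15 rad and x of brown_block in the frame of side_mat between -0.11 and 0.11 m and y of brown_block in the frame of side_mat between -0.09 and 0.09 m), for 0.2 s.
At the end, for the whole second after the job is handed in: The brass bar lies in the tube within 9 mm of the stop and in line with it; the pale block lies on the blue place and the brown block on the yellow place, each within 15 mm of the middle and 0.2 rad of its direction, same way up as at the start; all released and at rest (x of brass_bar in the frame of stock_guide between 0.021 and 0.04 m and y of brass_bar in the frame of stock_guide between -0.012 and 0.012 m and height (world z) of brass_bar between 0.025 and 0.055 m and angle between the x axis of brass_bar and the x axis of stock_guide, either way round below 0.12 rad and horizontal distance between pine_block and blue_place below 0.015 m and angle between the y axis of pine_block and the y axis of blue_place, either way round below 0.2 rad and height (world z) of each of pine_block, brown_block below 0.012 m and angle between each of pine_block, brown_block's own z axis and vertical below 0.1 rad and horizontal distance between brown_block and yellow_place below 0.015 m and angle between the y axis of brown_block and the y axis of yellow_place, either way round below 0.2 rad and contact force between the fingers and pine_block below 0.3 N and contact force between the fingers and brown_block below 0.3 N and contact force between the fingers and brass_bar below 0.3 N and linear speed of each of pine_block, brown_block, brass_bar below 0.02 m/s and angular speed of each of pine_block, brown_block, brass_bar below 0.2 rad/s); the robot touches nothing.
It fails at once if the steel bar is moved by more than 20 mm (distance of steel_bar from where it was at the start of the episode above 0.02 m).
It fails at once if the glue bottle is moved by more than 20 mm or tipped (distance of glue_bottle from where it was at the start of the episode above 0.02 m or angle between glue_bottle's own z axis and vertical above 0.3 rad).
It fails at once if the pliers are moved by more than 20 mm (distance of pliers from where it was at the start of the episode above 0.02 m).
It also fails if it takes over 115 s, if anything falls off the work surface, if the arm or the gripper's body presses on something with over 40 N, if the wrist force passes 120 N, or if a joint passes its speed limit or range.

ROBOT

A 6-joint arm with a two-finger parallel gripper is mounted at the origin on a cart in front of the work surface, level with it; the furniture and walls round the work are solid. World frame = base frame: x ahead of the robot, y to its left, z up, the work surface at z = 0. Lengths are in m, angles in rad, forces in N, time in s.
With the tool pointing down it reaches from about 0.25 to 0.8 m from the base axis. Payload 8.5 kg.
Tool frame: the origin (TCP) lies at the very end of the fingers, on their centre line; the grasp point (between the pads) lies 19 mm behind it; z points along the fingers, y is the line along which they close (so a half turn about z gives the same grasp; the last joint's range is limited). The gripper opens to 85 mm and grips with 20 to 120 N. Pads are 22 mm wide; open, the fingers measure 114 mm over their backs; the gripper's body (76 mm by 85 mm) begins 54 mm behind the grasp point. The pads swing forward as they close: fully open they stand 13 mm farther back than shut.
Start: joints at [-1.268, 0.238, -0.013, 1.319, 0, 1.571], TCP at [0.157, -0.501, 0.231] pointing down, gripper open.
Joint ranges: [-2.66, 2.66], [-1.03, 1.9], [-1.14, 1.46], [-1.82, 2.27], [-1.45, 1.34], [-3.14, 3.14]. Speed limits (rad/s): [2.22, 2.22, 2.79, 3.14, 3.14, 3.14].

INTERFACE

Orientations are given as a unit quaternion [x, y, z, w].
In Python, from station import r gives the robot as it stands. The module is installed in compiled form; this text tells all that it offers.
- The arm moves only by the shell command python3 -m inch 'ROWS' [OPENING] [FORCE]. ROWS is JSON, a list of rows, each an object of numbers: "tx", "ty", "tz": the shift along the tool's x, y, z scaled (see below); "roll": the turn about the tool's z scaled (see below). A call has 1 to 8 rows; each row shifts and turns the commanded pose from where the row before left it, along the tool's axes as they then stand; what a row does not reach is not made up. The controller multiplies each number of a shift by 4 cm and each number of a turn by 45 degrees. A row lasts 1/10 s, in which the tool goes at most 50 mm and 8.59 degrees, less where a joint would pass 70% of its speed; a pose out of reach is approached as far as the arm can. A call with a number of a shift or a turn outside -1 to 1 is refused whole. A call with a gripper value outside its range is refused whole. OPENING is the opening, from 0 (shut) to 1 (fully open), set as the call begins (- or left out, the last holds). The fingers move at their own pace and stop on an object; FORCE is the grip in N (left out, the last holds). Time passes only in rows, so rows that do not move let the fingers close. It gives the time, the measured TCP pose, the force, the opening and the grip force at its end, in the units of the state.
- r.state(): the state, without advancing time (a new reading comes with each control period).
- r.grab_frame(name): name is "side" or "top"; returns (picture, depth): 384x512x3 uint8, blue, green, red; 384x512 float32, m along the optical axis (not along the pixel's ray), 0 where there is no reading.
- r.camera_info(name): a dict with "mtx" (3x3 intrinsics, pixels), "dist_coeffs" ([k1, k2, p1, p2, k3] as OpenCV has them; the pictures are not rectified), "position" and "attitude" of the camera in the world. Camera axes: x right, y down, z forward; pixel columns grow to the right and rows downward; lengths in m; the calibration is good to about 2 mm. A picture is of the moment at which its call begins. camera_info takes no time and is no camera call.
- r.finish_job(): hands the job in; it is judged then, once.
Trained networks look in the newest picture that a camera, given by its name, has taken for a name from the list of things; names that differ only in an ending like _2 or _b are one class to them, and where a whole thing is asked for, a point or a joint stands for the part that bears it (a point fixed in the world has none). Each returns a list of dicts, best first, with "confidence" (0 to 1); they miss things now and then, are a little off and sometimes report something else, mostly with a low value. They report only what shows in the picture. A call takes as long as a camera call. They do not tell look-alikes from the thing itself.
- r.trace(camera, query): "region" (384x512 bool, what is visible of it).
- r.tip_of(camera, query): "centre" ([x, y, z] in m, in the coordinates of the camera as it stood for that picture, good to about 4 mm: a listed point, or the origin of a listed thing).
The state is a dict: "t": time; "joints": joint angles; "joint_vel": joint speeds; "joint_efforts": joint torques, N m; "position": TCP position; "eef_rot": TCP orientation; "wrist_force": force on the tool from outside, world axes, zero at the start; "ft_torque": the same for the moment, N m; "finger_gap": opening from 0.0 (shut) to 1.0 (fully open); "gripper_force": force on a finger pad.
Only numpy, scipy, OpenCV 4.12 (cv2) and the standard library are available. Lean on these libraries where they do the work, as an engineer would, in place of code of your own. Each camera call takes 0.05 s, during which the arm holds its last target. There are 200 camera calls.

## Working session

There is one attempt and no reset: what is moved stays moved. The work goes in short steps, Python scripts to look and compute and a shell command to move; the robot and the scene stay as the last step left them, time stands still between calls to the robot, and variables do not carry over. Pictures are saved under pics/ and viewed, at most 14 in all, crops included, and the job is handed in when it is done.

```bash
mkdir -p pics
cat > h.py <<'E'
import numpy as np, cv2
from scipy.spatial.transform import Rotation as R
from station import r
def cam(n):
    c=r.camera_info(n); return np.array(c["mtx"]),np.array(c["dist_coeffs"]),np.array(c["position"]),c["attitude"]
def rot(a):
    a=np.array(a); return a if a.shape==(3,3) else R.from_quat(a).as_matrix()
def world(n,p):
    K,d,t,a=cam(n); return rot(a)@np.array(p)+t
def cloud(n,depth):
    K,d,t,a=cam(n); h,w=depth.shape
    uv=np.stack(np.meshgrid(np.arange(w),np.arange(h)),-1).reshape(-1,1,2).astype(np.float32)
    q=cv2.undistortPoints(uv,K,d).reshape(h,w,2)
    P=np.dstack([q*depth[...,None],depth]); W=P@rot(a).T+t; W[depth==0]=np.nan; return W
E
python3 - <<'E'
from h import *
s=r.state(); print({k:np.round(v,3) for k,v in s.items()})
for n in("top","side"):
    im,d=r.grab_frame(n); cv2.imwrite(f"pics/{n}0.png",im); np.save(f"{n}0.npy",d); print(n,r.camera_info(n))
    for q in "pine_block brown_block brass_bar steel_bar stock_guide blue_place yellow_place side_mat glue_bottle pliers".split():
        print(q,[(np.round(world(n,x["centre"]),3),round(x["confidence"],2)) for x in r.tip_of(n,q)[:3]])
E
```

```text
{'t': np.float64(0.0), 'joints': array([-1.268,  0.239, -0.014,  1.319, -0.   ,  1.571]), 'joint_vel': array([ 0.002, -0.001, -0.001,  0.002,  0.   , -0.   ]), 'joint_efforts': array([-0.0000e+00, -5.3877e+01,  3.4644e+01,  1.8000e-02, -0.0000e+00,
       -0.0000e+00]), 'position': array([ 0.156, -0.501,  0.231]), 'eef_rot': array([ 0.989,  0.151, -0.   , -0.001]), 'wrist_force': array([-0.132, -0.384,  0.231]), 'ft_torque': array([-0.007, -0.003, -0.005]), 'gripper_force': np.float64(0.0), 'finger_gap': np.float64(1.0)}
top {'mtx': array([[418.80596077,   0.        , 252.45557857],
       [  0.        , 418.80596077, 189.96692817],
       [  0.        ,   0.        ,   1.        ]]), 'dist_coeffs': array([-0.01915447,  0.        ,  0.        ,  0.        ,  0.        ]), 'position': array([ 0.45881036, -0.04964891,  1.05991381]), 'attitude': array([-0.70522592,  0.70881728, -0.01152446,  0.01008244])}
pine_block [(array([0.488, 0.037, 0.002]), 0.66)]
brown_block [(array([ 0.486, -0.053, -0.002]), 0.64)]
brass_bar [(array([0.694, 0.055, 0.026]), 0.71), (array([ 0.486,  0.039, -0.   ]
[... 835 characters left out ...]
attitude': array([-0.33347548,  0.83322463, -0.40936116,  0.16417751])}
pine_block [(array([0.481, 0.041, 0.002]), 0.68)]
brown_block [(array([ 0.482, -0.057,  0.006]), 0.78)]
brass_bar [(array([0.693, 0.054, 0.026]), 0.79), (array([0.617, 0.047, 0.028]), 0.68), (array([ 0.633, -0.156,  0.   ]), 0.42)]
steel_bar [(array([0.618, 0.048, 0.029]), 0.78)]
stock_guide [(array([0.485, 0.178, 0.003]), 0.83)]
blue_place [(array([0.484, 0.036, 0.001]), 0.48)]
yellow_place [(array([ 0.48 , -0.053, -0.001]), 0.65), (array([0.69 , 0.054, 0.026]), 0.57)]
side_mat [(array([ 0.396, -0.255, -0.   ]), 0.95)]
glue_bottle [(array([ 0.688, -0.317,  0.002]), 0.74)]
pliers [(array([ 0.349,  0.19 , -0.002]), 0.56)]
```

View pics/top0.png

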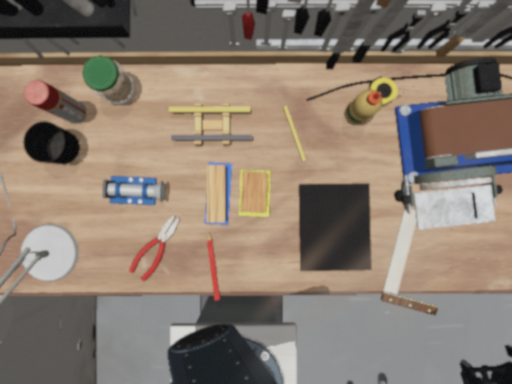

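View pics/side0.png

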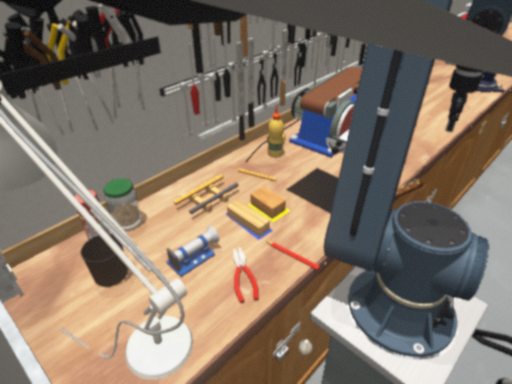

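Top view: the brass candidates are the bar in the rest (210,109), the small loose brass rod (294,133), and the steel bar (212,138). I choose (210,109): it is large, brass-coloured and in the rear notch of the rest. Next are precise outlines and a close crop.

Run:
```python
from h import *
im=cv2.imread("pics/top0.png"); d=np.load("top0.npy"); W=cloud("top",d)
cv2.imwrite("pics/crop1.png",cv2.resize(im[80:240,90:310],None,fx=3.6,fy=3.6,interpolation=cv2.INTER_CUBIC))
def rect(m,name):
    P=W[m]; P=P[~np.isnan(P[:,0])]; c,s,a=cv2.minAreaRect(P[:,:2].astype(np.float32)*1000)
    print(name,len(P),"c",np.round(c,1),"s",np.round(s,1),"a",round(a,1),"z",np.round(np.percentile(P[:,2],[5,50,95])*1000,1),"mean",np.round(P[:,:2].mean(0)*1000,1))
X,Y,Z=W[...,0],W[...,1],W[...,2]
B=lambda x0,x1,y0,y1,z0,z1:(X>x0)&(X<x1)&(Y>y0)&(Y<y1)&(Z>z0)&(Z<z1)
rect(B(.38,.60,.0,.075,.033,.045),"pine"); rect(B(.40,.58,-.11,-.012,.04,.055),"brown")
rect(B(.66,.73,-.08,.20,.026,.05),"brass"); rect(B(.59,.655,-.08,.20,.026,.05),"steel")
rect(B(.40,.56,.13,.34,.03,.09),"tube"); rect(B(.40,.56,.10,.34,.002,.09),"guide")
hsv=cv2.cvtColor(im,cv2.COLOR_BGR2HSV)
rect(B(.38,.60,-.03,.10,-.01,.06)&(hsv[...,0]>100)&(hsv[...,0]<125)&(hsv[...,1]>120),"blue")
rect(B(.38,.60,-.12,.0,-.01,.06)&(hsv[...,0]>22)&(hsv[...,0]<35)&(hsv[...,1]>150),"yellow")
rect(B(.25,.55,-.40,-.12,-.01,.02)&(hsv[...,2]<70),"mat")
for n in("top",):
  r.grab_frame(n)
  for q in "pine_block brown_block brass_bar blue_place yellow_place side_mat stock_guide glue_bottle".split():
    for t in r.trace(n,q)[:1]: rect(t["region"],q)
```

```text
pine 1042 c [484.5  39.3] s [ 44.1 139.6] a 89.7 z [37.2 40.1 42.9] mean [484.   38.3]
brown 1016 c [487.  -54.3] s [ 59.8 100. ] a 86.8 z [44.2 47.3 50.2] mean [487.  -54.3]
brass 527 c [684.7  54.4] s [197.4  40. ] a 89.8 z [26.7 33.5 36.9] mean [689.5  54.9]
steel 538 c [623.2  49.5] s [196.8  42.3] a 82.3 z [26.9 33.2 36.7] mean [621.8  49.3]
tube 822 c [492.8 237.8] s [138.7  51. ] a 87.4 z [43.9 53.7 64.6] mean [492.7 241.2]
guide 2266 c [480.  220.1] s [239.1 156.9] a 89.8 z [ 2.2 11.5 59.6] mean [484.9 229. ]
blue 125 c [481.5   9.9] s [ 10.4 146.7] a 89.8 z [-0.9  1.8  4.7] mean [506.   10.3]Traceback (most recent call last):
  File "<stdin>", line 14, in <module>
  File "<stdin>", line 6, in rect
    return _quantile_unchecked(
        a, q, axis, out, overwrite_input, method, keepdims, weights)
    return _ureduce(a,
                    func=_quantile_ureduce_func,
    ...<5 lines>...
                    overwrite_input=overwrite_input,
                    method=method)
    r = func(a, **kwargs)
    result = _quantile(arr,
                       quantiles=q,
    ...<2 lines>...
                       out=out,
                       weights=wgt)
    slices_having_nans = np.isnan(arr[-1, ...])
                                  ~~~^^^^^^^^^
IndexError: index -1 is out of bounds for axis 0 with size 0
```

View pics/crop1.png

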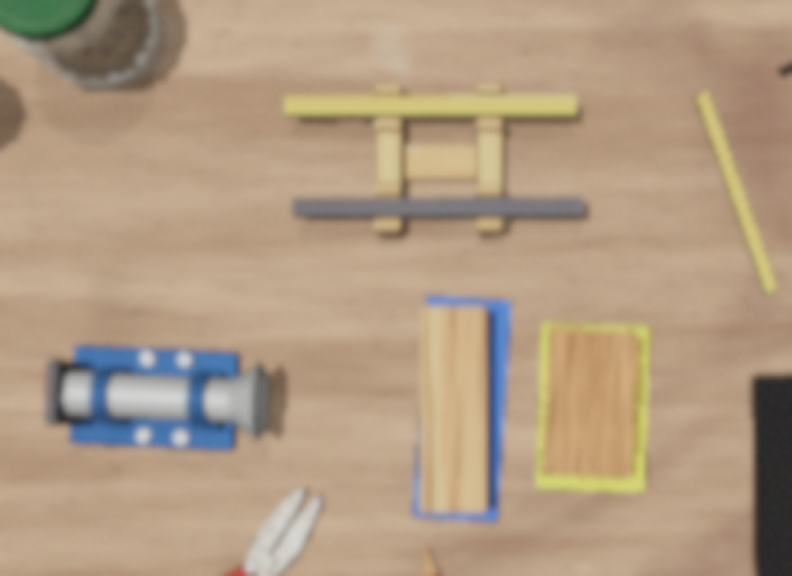

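The crop confirms the large brass bar in the rear notch at crop (430,105); the steel bar is in front at (440,208), and the tube mouth faces right at (265,400). Now the remaining fits.

```bash
cat >> h.py <<'E'
def rect(W,m,name):
    P=W[m]; P=P[~np.isnan(P[:,0])]
    if len(P)<5: print(name,"few"); return
    c,s,a=cv2.minAreaRect(P[:,:2].astype(np.float32)*1000)
    v=np.linalg.svd(P[:,:2]-P[:,:2].mean(0),full_matrices=False)[2][0]; v=v*np.sign(v[1])
    print(name,len(P),"c",np.round(c,1),"s",np.round(s,1),"a",round(a,1),"zmed",round(np.median(P[:,2])*1000,1),"mean",np.round(P[:,:2].mean(0)*1000,1),"pca yaw of long axis from +y (deg)",round(np.degrees(np.arctan2(-v[0],v[1])),1))
E
python3 - <<'E'
from h import *
im=cv2.imread("pics/top0.png"); d=np.load("top0.npy"); W=cloud("top",d)
X,Y,Z=W[...,0],W[...,1],W[...,2]; hsv=cv2.cvtColor(im,cv2.COLOR_BGR2HSV)
B=lambda x0,x1,y0,y1,z0,z1:(X>x0)&(X<x1)&(Y>y0)&(Y<y1)&(Z>z0)&(Z<z1)
rect(W,B(.38,.60,.0,.075,.033,.045),"pine"); rect(W,B(.40,.58,-.11,-.012,.04,.055),"brown")
rect(W,B(.66,.73,-.08,.20,.031,.05),"brass"); rect(W,B(.59,.655,-.08,.20,.031,.05),"steel")
rect(W,B(.46,.52,.195,.27,.04,.06),"tubemid"); rect(W,B(.40,.56,.13,.182,.02,.09),"funnel"); rect(W,B(.40,.56,.28,.34,.02,.09),"stop")
rect(W,B(.25,.55,-.40,-.12,-.01,.02)&(hsv[...,2]<70),"mat")
for y in np.arange(.15,.325,.01):
    m=B(.44,.53,y,y+.01,.03,.09); print(round(y,2),m.sum(),np.round([X[m].min(),X[m].max(),X[m].mean(),np.percentile(Z[m],95)],3) if m.any() else 0)
print(hsv[190:194,262:270].reshape(-1,3)[:8].tolist(), hsv[213,255].tolist())
r.grab_frame("top")
for q in "blue_place yellow_place side_mat stock_guide brass_bar pliers glue_bottle".split():
    for t in r.trace("top",q)[:1]: rect(W,t["region"]&(d>0),q)
E
```

```text
pine 1042 c [484.5  39.3] s [ 44.1 139.6] a 89.7 zmed 40.1 mean [484.   38.3] pca yaw of long axis from +y (deg) 89.5
brown 1016 c [487.  -54.3] s [ 59.8 100. ] a 86.8 zmed 47.3 mean [487.  -54.3] pca yaw of long axis from +y (deg) 87.0
brass 389 c [687.3  54.4] s [197.4  17.7] a 89.7 zmed 34.3 mean [690.5  54. ] pca yaw of long axis from +y (deg) -0.2
steel 383 c [620.7  49.5] s [196.9  19.9] a 88.5 zmed 34.1 mean [622.4  49.8] pca yaw of long axis from +y (deg) 0.8
tubemid 396 c [492.2 232.4] s [75.3 34.1] a 87.4 zmed 52.7 mean [492.4 232. ] pca yaw of long axis from +y (deg) -3.8
funnel 139 c [489.9 175.5] s [13.8 51. ] a 87.4 zmed 53.9 mean [490.  174.1] pca yaw of long axis from +y (deg) 88.2
stop 216 c [496.  293.8] s [26.8 43.5] a 90.0 zmed 54.6 mean [495.1 296.2] pca yaw of long axis from +y (deg) 88.0
mat 5073 c [ 396.9 -257.4] s [173.3 211.8] a 89.8 zmed 3.1 mean [ 407.8 -258.6] pca yaw of long axis from +y (deg) -82.6
0.15 0 0
0.16 12 [0.464 0.515 0.502 0.067]
0.17 71 [0.467 0.513 0.488 0.065]
0.18 48 [0.474 0.505 0.49  0.059]
0.19 53 [0.476 0.506 0.491 0.057]
0.2 62 [0.47
[... 687 characters left out ...]
5.9] a 87.8 zmed 2.1 mean [477.2 -62.7] pca yaw of long axis from +y (deg) -88.7
side_mat 6209 c [ 397.9 -260.5] s [184.2 219.9] a 89.7 zmed 3.1 mean [ 398.3 -258.5] pca yaw of long axis from +y (deg) 89.0
stock_guide 1548 c [493.4 243.4] s [149.9  69.8] a 87.1 zmed 42.6 mean [492.8 242. ] pca yaw of long axis from +y (deg) -1.3
brass_bar 437 c [695.4  53.5] s [195.6  23.3] a 89.8 zmed 33.8 mean [690.   60.2] pca yaw of long axis from +y (deg) -0.7
pliers 897 c [349.  190.8] s [ 62.9 179.5] a 52.7 zmed 10.9 mean [350.4 192. ] pca yaw of long axis from +y (deg) 55.5
glue_bottle 962 c [ 695.3 -330.8] s [ 65.1 101. ] a 39.5 zmed 129.9 mean [ 676.  -307.2] pca yaw of long axis from +y (deg) 25.3
```

```bash
cat >> h.py <<'E'
def go(x,y,z,yaw=None):
    "units still to go to a target; roll first, then shift in the rolled frame"
    s=r.state(); M=R.from_quat(s["eef_rot"]).as_matrix(); a=np.degrees(np.arctan2(M[1,0],M[0,0]))
    if yaw is None: yaw=a
    b=np.radians(yaw); D=np.array([x,y,z])-s["position"]
    t=np.array([np.cos(b)*D[0]+np.sin(b)*D[1], np.sin(b)*D[0]-np.cos(b)*D[1], -D[2]])/.04
    print("t",round(float(s["t"]),2),"pos",np.round(s["position"],4),"yaw",round(a,2),"roll",round((a-yaw)/45,3),"shift",np.round(t,3),"gap",round(float(s["finger_gap"]),3),"gf",round(float(s["gripper_force"]),1),"wf",np.round(s["wrist_force"],1),"j6",round(float(s["joints"][5]),2))
E
python3 -m inch '[{"roll":0.151},{"roll":0.151},{"roll":0.151},{},{}]' 1 60
python3 -c "
from h import *
go(.487,-.0543,.15,-3)"
```

```text
t 1.5 pos [ 0.1565 -0.5011  0.2313] yaw 17.35 roll 0.452 shift [  7.665 -11.586   2.032] gap 0.997 gf 0.0 wf [0.4 0.3 0.8] j6 1.57$[0]: bad value
```

```bash
python3 -m inch '[{"tx":0,"ty":0,"tz":0,"roll":0.151},{"tx":0,"ty":0,"tz":0,"roll":0.151},{"tx":0,"ty":0,"tz":0,"roll":0.151},{"tx":0,"ty":0,"tz":0,"roll":0}]' 1 60
python3 -c "
from h import *
go(.487,-.0543,.15,-3)"
```

```text
t: 1.9
position: [0.1565, -0.501, 0.2313]
eef_rot: [1.0, -0.027, -0.0, -0.0]
wrist_force: [0.2, -0.4, -0.8]
finger_gap: 1.0
gripper_force: 0.0
t 1.9 pos [ 0.1565 -0.501   0.2313] yaw -3.14 roll -0.003 shift [  7.665 -11.586   2.032] gap 1.0 gf 0.0 wf [ 0.2 -0.4 -0.8] j6 1.93
```

```bash
python3 -m inch '[{"tx":0.55,"ty":-0.83,"tz":0,"roll":0},{"tx":0.55,"ty":-0.83,"tz":0,"roll":0},{"tx":0.55,"ty":-0.83,"tz":0,"roll":0},{"tx":0.55,"ty":-0.83,"tz":0,"roll":0},{"tx":0.55,"ty":-0.83,"tz":0,"roll":0},{"tx":0.55,"ty":-0.83,"tz":0,"roll":0},{"tx":0.55,"ty":-0.83,"tz":0,"roll":0}]' >/dev/null
python3 -m inch '[{"tx":0.55,"ty":-0.83,"tz":0.3,"roll":0},{"tx":0.55,"ty":-0.83,"tz":0.3,"roll":0},{"tx":0.55,"ty":-0.83,"tz":0.3,"roll":0},{"tx":0.55,"ty":-0.83,"tz":0.3,"roll":0},{"tx":0.55,"ty":-0.83,"tz":0.3,"roll":0},{"tx":0.55,"ty":-0.83,"tz":0.3,"roll":0},{"tx":0.55,"ty":-0.83,"tz":0.3,"roll":0},{"tx":0,"ty":0,"tz":0,"roll":0}]'
python3 -c "
from h import *
go(.487,-.0543,.010,-3)"
```

```text
t: 3.4
position: [0.4905, -0.05, 0.1458]
eef_rot: [1.0, -0.023, -0.0, -0.001]
wrist_force: [-1.1, -0.5, -0.3]
finger_gap: 1.0
gripper_force: 0.0
t 3.4 pos [ 0.4905 -0.05    0.1458] yaw -2.59 roll 0.009 shift [-0.081  0.112  3.395] gap 1.0 gf 0.0 wf [-1.1 -0.5 -0.3] j6 3.08
```

Joint 6 is near its limit, so I use the equivalent grasp half a turn round.

```bash
python3 -m inch '[{"tx":0,"ty":0,"tz":0,"roll":-0.19},{"tx":0,"ty":0,"tz":0,"roll":-0.19},{"tx":0,"ty":0,"tz":0,"roll":-0.19},{"tx":0,"ty":0,"tz":0,"roll":-0.19},{"tx":0,"ty":0,"tz":0,"roll":-0.19},{"tx":0,"ty":0,"tz":0,"roll":-0.19},{"tx":0,"ty":0,"tz":0,"roll":-0.19}]' >/dev/null
python3 -m inch '[{"tx":0,"ty":0,"tz":0,"roll":-0.19},{"tx":0,"ty":0,"tz":0,"roll":-0.19},{"tx":0,"ty":0,"tz":0,"roll":-0.19},{"tx":0,"ty":0,"tz":0,"roll":-0.19},{"tx":0,"ty":0,"tz":0,"roll":-0.19},{"tx":0,"ty":0,"tz":0,"roll":-0.19},{"tx":0,"ty":0,"tz":0,"roll":-0.19}]' >/dev/null
python3 -m inch '[{"tx":0,"ty":0,"tz":0,"roll":-0.19},{"tx":0,"ty":0,"tz":0,"roll":-0.19},{"tx":0,"ty":0,"tz":0,"roll":-0.19},{"tx":0,"ty":0,"tz":0,"roll":-0.19},{"tx":0,"ty":0,"tz":0,"roll":-0.19},{"tx":0,"ty":0,"tz":0,"roll":-0.19},{"tx":0,"ty":0,"tz":0,"roll":-0.19},{"tx":0,"ty":0,"tz":0,"roll":0}]' 
python3 -c "
from h import *
go(.487,-.0543,.010,177)"
```

```text
t: 5.6
position: [0.4885, -0.0536, 0.1475]
eef_rot: [0.028, 1.0, -0.0, 0.0]
wrist_force: [0.1, -0.2, -0.5]
finger_gap: 1.001
gripper_force: 0.0
t 5.6 pos [ 0.4885 -0.0536  0.1475] yaw 176.78 roll -0.005 shift [ 0.038 -0.019  3.438] gap 1.001 gf 0.0 wf [ 0.1 -0.2 -0.5] j6 -0.05
```

```bash
python3 -m inch '[{"tx":0.04,"ty":-0.02,"tz":0.6,"roll":0},{"tx":0,"ty":0,"tz":0.6,"roll":0},{"tx":0,"ty":0,"tz":0.6,"roll":0},{"tx":0,"ty":0,"tz":0.6,"roll":0},{"tx":0,"ty":0,"tz":0.6,"roll":0},{"tx":0,"ty":0,"tz":0.4,"roll":0},{"tx":0,"ty":0,"tz":0,"roll":0}]'
python3 -m inch '[{"tx":0,"ty":0,"tz":0,"roll":0},{"tx":0,"ty":0,"tz":0,"roll":0},{"tx":0,"ty":0,"tz":0,"roll":0},{"tx":0,"ty":0,"tz":0,"roll":0},{"tx":0,"ty":0,"tz":0,"roll":0},{"tx":0,"ty":0,"tz":0,"roll":0},{"tx":0,"ty":0,"tz":0,"roll":0},{"tx":0,"ty":0,"tz":0,"roll":0}]' 0.3 50
python3 -c "
from h import *
go(.487,-.0543,.10,177)"
```

```text
t: 6.3
position: [0.4854, -0.054, 0.0096]
eef_rot: [0.032, 0.999, 0.0, -0.002]
wrist_force: [-0.4, -0.1, 0.3]
finger_gap: 1.001
gripper_force: 0.0
t: 7.1
position: [0.4879, -0.0541, 0.0125]
eef_rot: [0.031, 1.0, -0.0, 0.001]
wrist_force: [-1.9, -0.7, 6.6]
finger_gap: 0.691
gripper_force: 54.9
t 7.1 pos [ 0.4879 -0.0541  0.0125] yaw 176.48 roll -0.011 shift [ 0.023 -0.007 -2.186] gap 0.691 gf 54.9 wf [-1.9 -0.7  6.6] j6 -0.05
```

```bash
python3 -m inch '[{"tx":0,"ty":0,"tz":-0.4,"roll":0},{"tx":0,"ty":0,"tz":-0.8,"roll":0},{"tx":0,"ty":0,"tz":-0.8,"roll":0},{"tx":0,"ty":0,"tz":-0.4,"roll":0},{"tx":0,"ty":0,"tz":0,"roll":0}]'
python3 -c "
from h import *
go(.398,-.318,.10,177)"
```

```text
t: 7.6
position: [0.4887, -0.0541, 0.1099]
eef_rot: [0.031, 1.0, -0.0, 0.002]
wrist_force: [-0.6, -0.2, -2.3]
finger_gap: 0.695
gripper_force: 54.6
t 7.6 pos [ 0.4887 -0.0541  0.1099] yaw 176.5 roll -0.011 shift [ 1.92  -6.707  0.248] gap 0.695 gf 54.6 wf [-0.6 -0.2 -2.3] j6 -0.05
```

```bash
python3 -m inch '[{"tx":0.24,"ty":-0.84,"tz":0,"roll":0},{"tx":0.24,"ty":-0.84,"tz":0,"roll":0},{"tx":0.24,"ty":-0.84,"tz":0,"roll":0},{"tx":0.24,"ty":-0.84,"tz":0,"roll":0},{"tx":0.24,"ty":-0.84,"tz":0,"roll":0},{"tx":0.24,"ty":-0.84,"tz":0,"roll":0},{"tx":0.24,"ty":-0.84,"tz":0,"roll":0},{"tx":0.24,"ty":-0.84,"tz":0.1,"roll":0}]'
python3 -m inch '[{"tx":0,"ty":0,"tz":0.4,"roll":0},{"tx":0,"ty":0,"tz":0.6,"roll":0},{"tx":0,"ty":0,"tz":0.5,"roll":0},{"tx":0,"ty":0,"tz":0.3,"roll":0},{"tx":0,"ty":0,"tz":0.2,"roll":0},{"tx":0,"ty":0,"tz":0,"roll":0}]'
python3 -c "
from h import *
go(.398,-.318,.0137,177)"
```

```text
t: 8.4
position: [0.3932, -0.3187, 0.1025]
eef_rot: [0.031, 1.0, 0.0, -0.0]
wrist_force: [-0.4, -0.1, -2.1]
finger_gap: 0.696
gripper_force: 54.8
t: 9.0
position: [0.3936, -0.317, 0.0223]
eef_rot: [0.03, 1.0, 0.001, -0.001]
wrist_force: [0.2, -0.6, -2.5]
finger_gap: 0.696
gripper_force: 54.9
t 9.0 pos [ 0.3936 -0.317   0.0223] yaw 176.52 roll -0.011 shift [-0.112 -0.018  0.215] gap 0.696 gf 54.9 wf [ 0.2 -0.6 -2.5] j6 -0.62
```

```bash
python3 -m inch '[{"tx":0,"ty":0,"tz":0.1,"roll":0},{"tx":0,"ty":0,"tz":0.08,"roll":0},{"tx":0,"ty":0,"tz":0.04,"roll":0},{"tx":0,"ty":0,"tz":0,"roll":0}]'
python3 -m inch '[{"tx":0,"ty":0,"tz":0,"roll":0},{"tx":0,"ty":0,"tz":0,"roll":0},{"tx":0,"ty":0,"tz":0,"roll":0},{"tx":0,"ty":0,"tz":0,"roll":0}]' 0.95
python3 -m inch '[{"tx":0,"ty":0,"tz":-0.3,"roll":0},{"tx":0,"ty":0,"tz":-0.7,"roll":0},{"tx":0,"ty":0,"tz":-0.7,"roll":0},{"tx":0,"ty":0,"tz":-0.5,"roll":0}]'
python3 -c "
from h import *
go(.4845,.039,.10,180)"
```

```text
t: 9.4
position: [0.3941, -0.3176, 0.0146]
eef_rot: [0.03, 1.0, -0.0, 0.0]
wrist_force: [0.3, -0.3, -2.3]
finger_gap: 0.692
gripper_force: 54.9
t: 9.8
position: [0.3942, -0.3176, 0.0146]
eef_rot: [0.03, 1.0, -0.0, 0.0]
wrist_force: [-1.3, 0.8, 0.1]
finger_gap: 0.951
gripper_force: 0.0
t: 10.2
position: [0.3945, -0.3179, 0.1051]
eef_rot: [0.03, 1.0, -0.001, 0.001]
wrist_force: [0.2, 0.4, 0.3]
finger_gap: 0.952
gripper_force: 0.0
t 10.2 pos [ 0.3945 -0.3179  0.1051] yaw 176.51 roll -0.077 shift [-2.25   8.922  0.127] gap 0.952 gf 0.0 wf [0.2 0.4 0.3] j6 -0.62
```

```bash
python3 -m inch '[{"tx":0,"ty":0,"tz":0,"roll":-0.077},{"tx":-0.22,"ty":0.89,"tz":0,"roll":0},{"tx":-0.22,"ty":0.89,"tz":0,"roll":0},{"tx":-0.22,"ty":0.89,"tz":0,"roll":0},{"tx":-0.22,"ty":0.89,"tz":0,"roll":0},{"tx":-0.22,"ty":0.89,"tz":0,"roll":0},{"tx":-0.22,"ty":0.89,"tz":0,"roll":0},{"tx":-0.22,"ty":0.89,"tz":0,"roll":0}]' 0.85 >/dev/null
python3 -m inch '[{"tx":-0.22,"ty":0.89,"tz":0,"roll":0},{"tx":-0.22,"ty":0.89,"tz":0,"roll":0},{"tx":-0.22,"ty":0.89,"tz":0,"roll":0},{"tx":0,"ty":0,"tz":0,"roll":0},{"tx":0,"ty":0,"tz":0,"roll":0}]'
python3 -c "
from h import *
go(.4845,.039,.008,180)"
```

```text
t: 11.5
position: [0.4822, 0.039, 0.1031]
eef_rot: [-0.001, 1.0, -0.0, 0.0]
wrist_force: [-0.5, -0.3, 0.4]
finger_gap: 0.855
gripper_force: 0.0
t 11.5 pos [0.4822 0.039  0.1031] yaw -179.9 roll -7.998 shift [-5.700e-02 -1.000e-03  2.377e+00] gap 0.855 gf 0.0 wf [-0.5 -0.3  0.4] j6 0.08
```

```bash
python3 -m inch '[{"tx":-0.05,"ty":0,"tz":0.6,"roll":0},{"tx":0,"ty":0,"tz":0.6,"roll":0},{"tx":0,"ty":0,"tz":0.6,"roll":0},{"tx":0,"ty":0,"tz":0.55,"roll":0},{"tx":0,"ty":0,"tz":0,"roll":0}]'
python3 -m inch '[{"tx":0,"ty":0,"tz":0,"roll":0},{"tx":0,"ty":0,"tz":0,"roll":0},{"tx":0,"ty":0,"tz":0,"roll":0},{"tx":0,"ty":0,"tz":0,"roll":0},{"tx":0,"ty":0,"tz":0,"roll":0},{"tx":0,"ty":0,"tz":0,"roll":0},{"tx":0,"ty":0,"tz":0,"roll":0}]' 0.2 50
python3 -m inch '[{"tx":0,"ty":0,"tz":-0.4,"roll":0},{"tx":0,"ty":0,"tz":-0.8,"roll":0},{"tx":0,"ty":0,"tz":-0.8,"roll":0},{"tx":0,"ty":0,"tz":-0.4,"roll":0},{"tx":0,"ty":0,"tz":0,"roll":0}]'
python3 -c "
from h import *
go(.398,-.208,.10,180)"
```

```text
t: 12.0
position: [0.482, 0.037, 0.0067]
eef_rot: [0.001, 1.0, -0.0, -0.002]
wrist_force: [-1.1, -0.6, 0.3]
finger_gap: 0.851
gripper_force: 0.0
t: 12.7
position: [0.4852, 0.0382, 0.01]
eef_rot: [0.0, 1.0, -0.0, 0.001]
wrist_force: [-0.2, -3.3, 7.2]
finger_gap: 0.518
gripper_force: 52.1
t: 13.2
position: [0.486, 0.0385, 0.1075]
eef_rot: [0.0, 1.0, 0.0, 0.003]
wrist_force: [0.2, -0.3, -1.6]
finger_gap: 0.52
gripper_force: 51.3
t 13.2 pos [0.486  0.0385 0.1075] yaw 179.98 roll -0.0 shift [ 2.201 -6.163  0.187] gap 0.52 gf 51.3 wf [ 0.2 -0.3 -1.6] j6 0.08
```

```bash
python3 -m inch '[{"tx":0.28,"ty":-0.77,"tz":0,"roll":0},{"tx":0.28,"ty":-0.77,"tz":0,"roll":0},{"tx":0.28,"ty":-0.77,"tz":0,"roll":0},{"tx":0.28,"ty":-0.77,"tz":0,"roll":0},{"tx":0.27,"ty":-0.77,"tz":0,"roll":0},{"tx":0.27,"ty":-0.77,"tz":0,"roll":0},{"tx":0.27,"ty":-0.77,"tz":0,"roll":0},{"tx":0.27,"ty":-0.77,"tz":0,"roll":0}]'
python3 -m inch '[{"tx":0,"ty":0,"tz":0.4,"roll":0},{"tx":0,"ty":0,"tz":0.6,"roll":0},{"tx":0,"ty":0,"tz":0.6,"roll":0},{"tx":0,"ty":0,"tz":0.4,"roll":0},{"tx":0,"ty":0,"tz":0.15,"roll":0},{"tx":0,"ty":0,"tz":0,"roll":0}]'
python3 -c "
from h import *
go(.398,-.208,.011,180)"
```

```text
t: 14.0
position: [0.3951, -0.2089, 0.1039]
eef_rot: [0.0, 1.0, 0.0, -0.0]
wrist_force: [0.2, 0.3, -1.0]
finger_gap: 0.522
gripper_force: 51.4
t: 14.6
position: [0.3953, -0.2075, 0.0176]
eef_rot: [0.0, 1.0, 0.001, -0.001]
wrist_force: [-0.8, 0.6, -2.4]
finger_gap: 0.521
gripper_force: 51.5
t 14.6 pos [ 0.3953 -0.2075  0.0176] yaw 179.98 roll -0.0 shift [-0.067 -0.011  0.166] gap 0.521 gf 51.5 wf [-0.8  0.6 -2.4] j6 -0.48
```

```bash
python3 -m inch '[{"tx":0,"ty":0,"tz":0.08,"roll":0},{"tx":0,"ty":0,"tz":0.07,"roll":0},{"tx":0,"ty":0,"tz":0,"roll":0}]'
python3 -m inch '[{"tx":0,"ty":0,"tz":0,"roll":0},{"tx":0,"ty":0,"tz":0,"roll":0},{"tx":0,"ty":0,"tz":0,"roll":0},{"tx":0,"ty":0,"tz":0,"roll":0}]' 0.75
python3 -m inch '[{"tx":0,"ty":0,"tz":-0.3,"roll":0},{"tx":0,"ty":0,"tz":-0.7,"roll":0},{"tx":0,"ty":0,"tz":-0.8,"roll":0},{"tx":0,"ty":0,"tz":-0.8,"roll":0},{"tx":0,"ty":0,"tz":-0.8,"roll":0},{"tx":0,"ty":0,"tz":-0.8,"roll":0},{"tx":0,"ty":0,"tz":0,"roll":0}]'
python3 - <<'E'
from h import *
im,d=r.grab_frame("top"); cv2.imwrite("pics/top1.png",im); np.save("top1.npy",d); W=cloud("top",d)
X,Y,Z=W[...,0],W[...,1],W[...,2]; hsv=cv2.cvtColor(im,cv2.COLOR_BGR2HSV)
B=lambda x0,x1,y0,y1,z0,z1:(X>x0)&(X<x1)&(Y>y0)&(Y<y1)&(Z>z0)&(Z<z1)
for q in "blue_place yellow_place side_mat pine_block brown_block brass_bar".split():
    for t in r.trace("top",q)[:1]: rect(W,cv2.morphologyEx(t["region"].astype(np.uint8),cv2.MORPH_OPEN,np.ones((3,3)))>0,q+" %.2f"%t["confidence"])
    print([np.round(world("top",x["centre"]),3) for x in r.tip_of("top",q)[:1]])
rect(W,B(.38,.60,-.03,.10,-.01,.03)&(hsv[...,0]>100)&(hsv[...,0]<125)&(hsv[...,1]>100),"blue")
rect(W,B(.38,.60,-.12,.0,-.01,.03)&(hsv[...,0]>24)&(hsv[...,0]<35)&(hsv[...,1]>130),"yellow")
go(.6905,-.0155,.16,-92)
E
```

```text
t: 14.9
position: [0.3963, -0.208, 0.0127]
eef_rot: [0.0, 1.0, -0.0, 0.0]
wrist_force: [-0.0, -0.8, -1.4]
finger_gap: 0.518
gripper_force: 51.5
t: 15.3
position: [0.3962, -0.208, 0.0126]
eef_rot: [0.0, 1.0, -0.0, 0.0]
wrist_force: [-1.2, -0.1, 0.5]
finger_gap: 0.75
gripper_force: 0.0
t: 16.0
position: [0.398, -0.209, 0.1843]
eef_rot: [0.0, 1.0, -0.002, 0.003]
wrist_force: [0.6, -0.2, -0.5]
finger_gap: 0.751
gripper_force: 0.0
blue_place 0.78 1487 c [483.9  35.6] s [ 63.5 158.9] a 85.2 zmed 2.0 mean [484.7  35.3] pca yaw of long axis from +y (deg) 85.7
[array([0.481, 0.041, 0.003])]
yellow_place 0.64 1351 c [486.1 -55.8] s [ 76.  116.5] a 89.6 zmed 2.2 mean [484.7 -56.1] pca yaw of long axis from +y (deg) -89.5
[array([ 0.487, -0.057, -0.004])]
side_mat 0.82 2299 c [ 398.1 -246.1] s [201.1 219.8] a 89.7 zmed 3.2 mean [ 439.8 -241.1] pca yaw of long axis from +y (deg) 60.3
[array([ 0.401, -0.259,  0.002])]
pine_block 0.57 852 c [ 398.6 -194.3] s [ 85.9 145.3] a 82.9 zmed 41.0 mean [ 403.2 -205.2] pca yaw of long axis from +y (deg) 86.9
[array([ 0.393, -0.211,  0.002])]
[]
brass_bar 0.63 434 c [690.1  53.5] s [195.6  12.4] a 89.6 zmed 33.8 mean [689.5  48. ] pca yaw of long axis from +y (deg) -0.2
[array([0.694, 0.054, 0.027])]
blue 1307 c [484.   35.6] s [ 56.1 150.2] a 86.1 zmed 2.1 mean [483.8  35.5] pca yaw of long axis from +y (deg) 86.4
yellow few
t 16.65 pos [ 0.396  -0.2079  0.1803] yaw 179.98 roll 6.044 shift [-5.065 -7.189  0.508] gap 0.753 gf 0.0 wf [-0.4  0.2  0. ] j6 -0.48
```

View pics/top1.png

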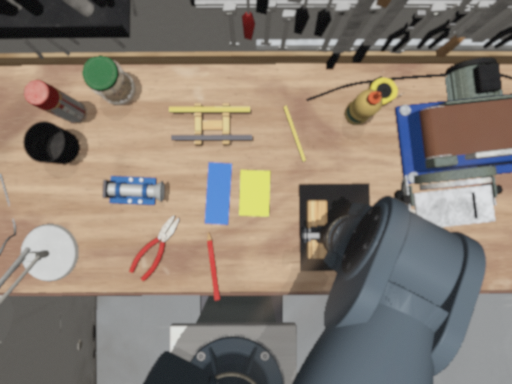

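Both blocks stand on the mat (pine at pixel 317,218; brown is hidden under the gripper but was set down cleanly). The blue (218,193) and yellow (255,193) plates are clear. On to the bar.

```bash
python3 -m inch '[{"tx":0,"ty":0,"tz":0,"roll":0.18},{"tx":0,"ty":0,"tz":0,"roll":0.18},{"tx":0,"ty":0,"tz":0,"roll":0.18},{"tx":0,"ty":0,"tz":0,"roll":0.18},{"tx":0,"ty":0,"tz":0,"roll":0.18},{"tx":0,"ty":0,"tz":0,"roll":0.18},{"tx":0,"ty":0,"tz":0,"roll":0.18}]' 0.45 >/dev/null
python3 -m inch '[{"tx":0,"ty":0,"tz":0,"roll":0.18},{"tx":0,"ty":0,"tz":0,"roll":0.18},{"tx":0,"ty":0,"tz":0,"roll":0.18},{"tx":0,"ty":0,"tz":0,"roll":0.2},{"tx":0.5,"ty":0.75,"tz":0,"roll":0},{"tx":0.5,"ty":0.75,"tz":0,"roll":0},{"tx":0.5,"ty":0.75,"tz":0,"roll":0},{"tx":0.5,"ty":0.75,"tz":0,"roll":0}]' >/dev/null
python3 -m inch '[{"tx":0.5,"ty":0.75,"tz":0,"roll":0},{"tx":0.5,"ty":0.75,"tz":0,"roll":0},{"tx":0.5,"ty":0.75,"tz":0,"roll":0},{"tx":0.5,"ty":0.75,"tz":0.3,"roll":0},{"tx":0.5,"ty":0.75,"tz":0.3,"roll":0},{"tx":0.3,"ty":0.6,"tz":0.3,"roll":0},{"tx":0,"ty":0,"tz":0,"roll":0},{"tx":0,"ty":0,"tz":0,"roll":0}]'
python3 - <<'E'
from h import *
go(.6905,-.0155,.010,90)
im,d=r.grab_frame("top"); W=cloud("top",d); X,Y,Z=W[...,0],W[...,1],W[...,2]; hsv=cv2.cvtColor(im,cv2.COLOR_BGR2HSV)
B=lambda x0,x1,y0,y1,z0,z1:(X>x0)&(X<x1)&(Y>y0)&(Y<y1)&(Z>z0)&(Z<z1)
rect(W,B(.25,.55,-.26,-.16,.034,.06),"pine");rect(W,B(.25,.55,-.38,-.27,.04,.06),"brown")
rect(W,B(.38,.60,-.12,.0,-.01,.015)&(hsv[...,0]>24)&(hsv[...,0]<35)&(hsv[...,1]>100),"yellow")
print(hsv[193,255], "nz")
E
```

```text
t: 18.95
position: [0.6885, -0.0138, 0.1435]
eef_rot: [0.704, 0.71, -0.001, -0.001]
wrist_force: [-0.5, 0.9, 0.1]
finger_gap: 0.452
gripper_force: 0.0
t 18.95 pos [ 0.6885 -0.0138  0.1435] yaw 90.42 roll 0.009 shift [-0.043  0.05   3.338] gap 0.452 gf 0.0 wf [-0.5  0.9  0.1] j6 1.54
pine 1098 c [ 395.4 -208. ] s [ 45.  138.8] a 89.5 zmed 41.1 mean [ 395.5 -208.1] pca yaw of long axis from +y (deg) 89.5
brown 1052 c [ 393.1 -318. ] s [ 61.1 100.1] a 86.4 zmed 48.0 mean [ 393.1 -317.4] pca yaw of long axis from +y (deg) 86.4
yellow few
[103  46 132] nz
```

```bash
python3 -m inch '[{"tx":-0.04,"ty":0.05,"tz":0.6,"roll":0.01},{"tx":0,"ty":0,"tz":0.6,"roll":0},{"tx":0,"ty":0,"tz":0.6,"roll":0},{"tx":0,"ty":0,"tz":0.6,"roll":0},{"tx":0,"ty":0,"tz":0.6,"roll":0},{"tx":0,"ty":0,"tz":0.3,"roll":0},{"tx":0,"ty":0,"tz":0,"roll":0}]'
python3 -m inch '[{"tx":0,"ty":0,"tz":0,"roll":0},{"tx":0,"ty":0,"tz":0,"roll":0},{"tx":0,"ty":0,"tz":0,"roll":0},{"tx":0,"ty":0,"tz":0,"roll":0},{"tx":0,"ty":0,"tz":0,"roll":0},{"tx":0,"ty":0,"tz":0,"roll":0},{"tx":0,"ty":0,"tz":0,"roll":0}]' 0 90
python3 -c "
from h import *
go(.6905,-.0155,.010,90)"
```

```text
t: 19.7
position: [0.6894, -0.0162, 0.0117]
eef_rot: [0.708, 0.706, -0.001, -0.001]
wrist_force: [0.3, 0.2, 0.9]
finger_gap: 0.45
gripper_force: 0.0
t: 20.4
position: [0.6916, -0.0157, 0.0144]
eef_rot: [0.708, 0.707, 0.001, 0.001]
wrist_force: [-1.9, -1.0, 5.9]
finger_gap: 0.121
gripper_force: 87.9
t 20.4 pos [ 0.6916 -0.0157  0.0144] yaw 89.94 roll -0.001 shift [ 0.006 -0.029  0.109] gap 0.121 gf 87.9 wf [-1.9 -1.   5.9] j6 1.55
```

```bash
python3 -m inch '[{"tx":0,"ty":0,"tz":-0.2,"roll":0},{"tx":0,"ty":0,"tz":-0.5,"roll":0},{"tx":0,"ty":0,"tz":-0.7,"roll":0},{"tx":0,"ty":0,"tz":-0.7,"roll":0},{"tx":0,"ty":0,"tz":-0.3,"roll":0},{"tx":0,"ty":0,"tz":0,"roll":0}]'
python3 -c "
from h import *
go(.480,-.040,.11,87.4)"
```

```text
t: 21.0
position: [0.6921, -0.0156, 0.1108]
eef_rot: [0.707, 0.707, 0.001, 0.001]
wrist_force: [-0.1, -0.0, -2.8]
finger_gap: 0.117
gripper_force: 87.9
t 21.0 pos [ 0.6921 -0.0156  0.1108] yaw 89.94 roll 0.056 shift [-0.851 -5.269  0.02 ] gap 0.117 gf 87.9 wf [-0.1 -0.  -2.8] j6 1.55
```

```bash
python3 -m inch '[{"tx":0,"ty":0,"tz":0,"roll":0.056},{"tx":-0.12,"ty":-0.75,"tz":0,"roll":0},{"tx":-0.12,"ty":-0.75,"tz":0,"roll":0},{"tx":-0.12,"ty":-0.75,"tz":0,"roll":0},{"tx":-0.12,"ty":-0.75,"tz":0,"roll":0},{"tx":-0.12,"ty":-0.75,"tz":0,"roll":0},{"tx":-0.12,"ty":-0.75,"tz":0,"roll":0},{"tx":-0.12,"ty":-0.75,"tz":0,"roll":0}]'
python3 -m inch '[{"tx":0,"ty":0,"tz":0.4,"roll":0},{"tx":0,"ty":0,"tz":0.6,"roll":0},{"tx":0,"ty":0,"tz":0.6,"roll":0},{"tx":0,"ty":0,"tz":0.4,"roll":0},{"tx":0,"ty":0,"tz":0.1,"roll":0},{"tx":0,"ty":0,"tz":0,"roll":0},{"tx":0,"ty":0,"tz":0,"roll":0}]'
python3 - <<'E'
from h import *
go(.480,-.040,.025,87.4)
for n in("top","side"):
    im,d=r.grab_frame(n); cv2.imwrite(f"pics/{n}2.png",im)
    W=cloud(n,d);X,Y,Z=W[...,0],W[...,1],W[...,2]
    for y in np.arange(-.03,.165,.015):
        m=(X>.44)&(X<.53)&(Y>y)&(Y<y+.015)&(Z>.028)&(Z<.065)
        if m.any(): print(n,round(y,3),m.sum(),np.round([np.median(X[m]),np.percentile(Z[m],90)],4))
    m=(X>.44)&(X<.53)&(Y>.02)&(Y<.16)&(Z>.028)&(Z<.06); print("front y",Y[m].max() if m.any() else None)
cv2.imwrite("pics/crop2.png",cv2.resize(im[140:300,120:320],None,fx=3.6,fy=3.6))
E
```

```text
t: 21.8
position: [0.4773, -0.0397, 0.1071]
eef_rot: [0.723, 0.691, -0.001, -0.001]
wrist_force: [0.2, -0.5, -1.8]
finger_gap: 0.119
gripper_force: 88.1
t: 22.5
position: [0.4797, -0.0397, 0.0248]
eef_rot: [0.723, 0.691, 0.0, 0.0]
wrist_force: [0.4, -0.4, -1.1]
finger_gap: 0.116
gripper_force: 88.1
t 22.5 pos [ 0.4797 -0.0397  0.0248] yaw 87.41 roll 0.0 shift [-0.008  0.008 -0.006] gap 0.116 gf 88.1 wf [ 0.4 -0.4 -1.1] j6 1.53
top 0.06 11 [0.488  0.0455]
top 0.075 30 [0.488  0.0462]
top 0.09 33 [0.4881 0.046 ]
top 0.105 31 [0.4882 0.0462]
top 0.12 21 [0.4883 0.0455]
top 0.165 82 [0.4926 0.0622]
front y 0.12968467063569283
side -0.03 43 [0.4758 0.0579]
side -0.015 22 [0.478  0.0467]
side 0.0 21 [0.478  0.0472]
side 0.015 23 [0.4777 0.0471]
side 0.03 21 [0.4795 0.0475]
side 0.045 26 [0.4796 0.0478]
side 0.06 21 [0.4802 0.0455]
side 0.075 26 [0.4821 0.0466]
side 0.09 26 [0.4808 0.0468]
side 0.105 25 [0.4818 0.0465]
side 0.12 25 [0.4823 0.047 ]
side 0.165 64 [0.4707 0.0634]
front y 0.13311727266955375
```

View pics/crop2.png

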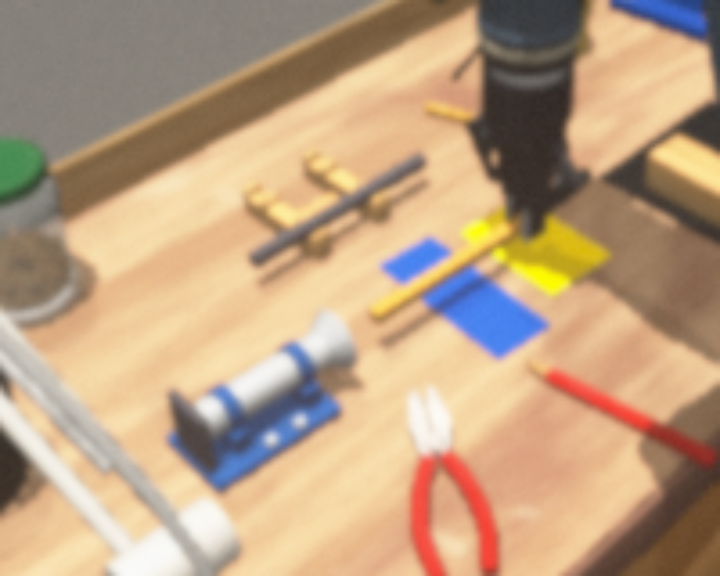

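The side crop shows the bar held level at crop (375,310)–(515,230), pointing at the funnel mouth (335,340). Now feeding it.

```bash
python3 -m inch '[{"tx":0.3,"ty":0,"tz":0,"roll":0},{"tx":0.4,"ty":0,"tz":0,"roll":0},{"tx":0.4,"ty":0,"tz":0,"roll":0},{"tx":0.3,"ty":0,"tz":0,"roll":0},{"tx":0,"ty":0,"tz":0,"roll":0}]'
python3 -m inch '[{"tx":0.4,"ty":0,"tz":0,"roll":0},{"tx":0.4,"ty":0,"tz":0,"roll":0},{"tx":0.4,"ty":0,"tz":0,"roll":0},{"tx":0.4,"ty":0,"tz":0,"roll":0},{"tx":0,"ty":0,"tz":0,"roll":0}]'
python3 -c "
from h import *
go(.4872,.129,.025,87.4)"
```

```text
t: 23.1
position: [0.4823, 0.0179, 0.0249]
eef_rot: [0.722, 0.692, 0.0, 0.0]
wrist_force: [0.3, -0.1, -1.3]
finger_gap: 0.116
gripper_force: 88.1
t: 23.6
position: [0.4852, 0.0814, 0.0247]
eef_rot: [0.722, 0.692, 0.0, -0.0]
wrist_force: [-0.7, 0.2, -1.3]
finger_gap: 0.115
gripper_force: 88.2
t 23.6 pos [0.4852 0.0814 0.0247] yaw 87.51 roll 0.002 shift [ 1.191 -0.003 -0.008] gap 0.115 gf 88.2 wf [-0.7  0.2 -1.3] j6 1.78
```

```bash
python3 -m inch '[{"tx":0.3,"ty":0,"tz":0,"roll":0},{"tx":0.3,"ty":0,"tz":0,"roll":0},{"tx":0.3,"ty":0,"tz":0,"roll":0},{"tx":0.1,"ty":0,"tz":0,"roll":0},{"tx":0,"ty":0,"tz":0,"roll":0}]'
python3 -m inch '[{"tx":0.06,"ty":0,"tz":0,"roll":0},{"tx":0.06,"ty":0,"tz":0,"roll":0},{"tx":0.06,"ty":0,"tz":0,"roll":0},{"tx":0,"ty":0,"tz":0,"roll":0}]'
python3 -c "
from h import *
go(.4872,.129,.025,87.4)"
```

```text
t: 24.1
position: [0.4868, 0.121, 0.0245]
eef_rot: [0.722, 0.691, 0.0, -0.0]
wrist_force: [-0.0, 1.5, -1.5]
finger_gap: 0.116
gripper_force: 88.2
t: 24.5
position: [0.487, 0.1275, 0.0245]
eef_rot: [0.723, 0.691, 0.0, -0.0]
wrist_force: [-0.8, 0.7, -0.9]
finger_gap: 0.117
gripper_force: 88.3
t 24.5 pos [0.487  0.1275 0.0245] yaw 87.41 roll 0.0 shift [ 0.039  0.003 -0.012] gap 0.117 gf 88.3 wf [-0.8  0.7 -0.9] j6 1.87
```

```bash
python3 -m inch '[{"tx":0.04,"ty":0,"tz":0,"roll":0},{"tx":0.04,"ty":0,"tz":0,"roll":0},{"tx":0.04,"ty":0,"tz":0,"roll":0},{"tx":0,"ty":0,"tz":0,"roll":0}]'
```

```text
t: 24.9
position: [0.4864, 0.1285, 0.0241]
eef_rot: [0.724, 0.69, -0.003, 0.002]
wrist_force: [-2.0, -19.5, 0.1]
finger_gap: 0.119
gripper_force: 88.5
```

```bash
python3 -m inch '[{"tx":-0.06,"ty":0,"tz":0,"roll":0},{"tx":0,"ty":0,"tz":0,"roll":0},{"tx":0,"ty":0,"tz":0.05,"roll":0},{"tx":0,"ty":0,"tz":0,"roll":0}]'
python3 -m inch '[{"tx":0,"ty":0,"tz":0,"roll":0},{"tx":0,"ty":0,"tz":0,"roll":0},{"tx":0,"ty":0,"tz":0,"roll":0},{"tx":0,"ty":0,"tz":0,"roll":0}]' 0.45
python3 -m inch '[{"tx":0,"ty":0,"tz":-0.3,"roll":0},{"tx":0,"ty":0,"tz":-0.6,"roll":0},{"tx":0,"ty":0,"tz":-0.8,"roll":0},{"tx":0,"ty":0,"tz":-0.8,"roll":0},{"tx":0,"ty":0,"tz":-0.8,"roll":0},{"tx":-0.8,"ty":0,"tz":0,"roll":0},{"tx":-0.8,"ty":0,"tz":0,"roll":0},{"tx":-0.8,"ty":0,"tz":0,"roll":0}]'
python3 -m inch '[{"tx":-0.8,"ty":0,"tz":0,"roll":0},{"tx":-0.8,"ty":0,"tz":0,"roll":0},{"tx":-0.8,"ty":0,"tz":0,"roll":0},{"tx":0,"ty":0,"tz":0,"roll":0}]'
python3 - <<'E'
from h import *
for n in("top","side"):
    im,d=r.grab_frame(n); cv2.imwrite(f"pics/{n}3.png",im)
    W=cloud(n,d);X,Y,Z=W[...,0],W[...,1],W[...,2]
    m=(X>.46)&(X<.51)&(Y>.05)&(Y<.164)&(Z>.025)&(Z<.06); rect(W,m,n+" tail"); print(Y[m].min(),Y[m].max(),np.percentile(Z[m],[10,90]))
cv2.imwrite("pics/crop3.png",cv2.resize(im[180:300,140:300],None,fx=4.5,fy=4.5))
im=cv2.imread("pics/top3.png"); h=cv2.cvtColor(im,cv2.COLOR_BGR2HSV); print(h[193,255])
W=cloud("top",r.grab_frame("top")[1])
for q in("yellow_place","blue_place"):
    t=r.trace("top",q)[0]; rect(W,t["region"],q)
go(.395,-.208,.12,179)
E
```

```text
t: 25.3
position: [0.487, 0.1284, 0.0228]
eef_rot: [0.723, 0.691, -0.001, 0.001]
wrist_force: [-3.2, -9.4, 6.8]
finger_gap: 0.117
gripper_force: 89.5
t: 25.7
position: [0.4874, 0.13, 0.0226]
eef_rot: [0.723, 0.691, 0.0, -0.0]
wrist_force: [-0.6, 0.1, 0.7]
finger_gap: 0.452
gripper_force: 0.0
t: 26.5
position: [0.4829, 0.0332, 0.1549]
eef_rot: [0.722, 0.691, 0.0, 0.0]
wrist_force: [0.5, 0.6, -0.7]
finger_gap: 0.451
gripper_force: 0.0
t: 26.9
position: [0.4784, -0.0648, 0.1546]
eef_rot: [0.724, 0.69, -0.0, 0.0]
wrist_force: [0.0, -0.0, 0.8]
finger_gap: 0.452
gripper_force: 0.0
top tail 153 c [489. 131.] s [65.  13.7] a 87.4 zmed 41.4 mean [488.9 131.5] pca yaw of long axis from +y (deg) -2.3
0.09841429806801255 0.16348074764437684 [0.03726863 0.04386651]
side tail 96 c [484.6 130.5] s [60.  12.9] a 86.9 zmed 42.0 mean [483.1 129.8] pca yaw of long axis from +y (deg) -1.9
0.10074476655033615 0.16073378159075719 [0.03488739 0.04433986]
[103  45 135]Traceback (most recent call last):
  File "<stdin>", line 10, in <module>
IndexError: list index out of range
```

View pics/crop3.png

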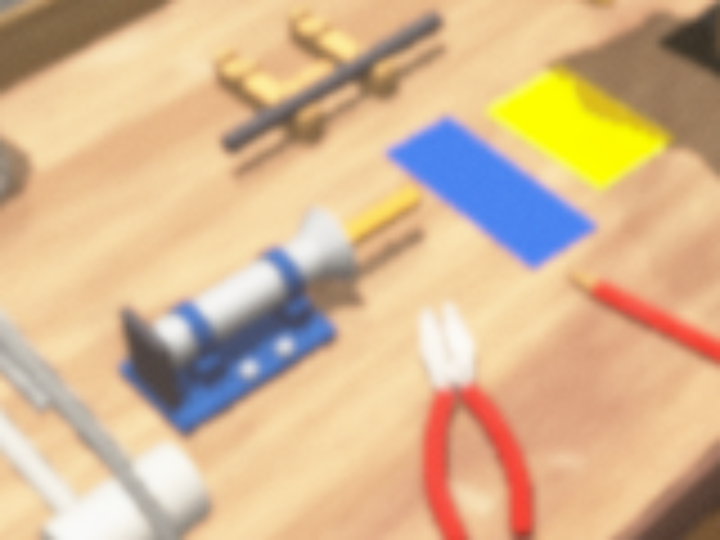

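The crop shows the bar in the tube, its tail out at crop (350–420, 190–235); measured tail end at y≈0.098 against 0.098 expected, so it is home. Now the pine block back.

```bash
python3 -m inch '[{"tx":0,"ty":0,"tz":0,"roll":-0.186},{"tx":0,"ty":0,"tz":0,"roll":-0.186},{"tx":0,"ty":0,"tz":0,"roll":-0.186},{"tx":0,"ty":0,"tz":0,"roll":-0.186},{"tx":0,"ty":0,"tz":0,"roll":-0.186},{"tx":0,"ty":0,"tz":0,"roll":-0.186},{"tx":0,"ty":0,"tz":0,"roll":-0.186}]' 0.8 >/dev/null
python3 -m inch '[{"tx":0,"ty":0,"tz":0,"roll":-0.186},{"tx":0,"ty":0,"tz":0,"roll":-0.186},{"tx":0,"ty":0,"tz":0,"roll":-0.186},{"tx":0,"ty":0,"tz":0,"roll":-0.186},{"tx":0,"ty":0,"tz":0,"roll":0}]'
python3 -c "
from h import *
go(.3954,-.208,.009,180)"
```

```text
t: 28.3
position: [0.4786, -0.061, 0.1545]
eef_rot: [0.003, 1.0, 0.0, -0.0]
wrist_force: [-0.5, 0.6, 0.2]
finger_gap: 0.802
gripper_force: 0.0
t 28.3 pos [ 0.4786 -0.061   0.1545] yaw 179.71 roll -0.006 shift [ 2.08  -3.675  3.637] gap 0.802 gf 0.0 wf [-0.5  0.6  0.2] j6 -0.12
```

```bash
python3 -m inch '[{"tx":0.42,"ty":-0.73,"tz":0.1,"roll":0},{"tx":0.42,"ty":-0.73,"tz":0.2,"roll":0},{"tx":0.42,"ty":-0.73,"tz":0.2,"roll":0},{"tx":0.42,"ty":-0.73,"tz":0.2,"roll":0},{"tx":0.4,"ty":-0.73,"tz":0.2,"roll":0},{"tx":0,"ty":0,"tz":0,"roll":0}]'
python3 -c "
from h import *
go(.3954,-.208,.009,180)"
```

```text
t: 28.9
position: [0.3922, -0.2088, 0.1177]
eef_rot: [0.008, 1.0, 0.0, -0.001]
wrist_force: [0.9, 0.9, 0.0]
finger_gap: 0.8
gripper_force: 0.0
t 28.9 pos [ 0.3922 -0.2088  0.1177] yaw 179.08 roll -0.021 shift [-0.08   0.02   2.717] gap 0.8 gf 0.0 wf [0.9 0.9 0. ] j6 -0.47
```

```bash
python3 -m inch '[{"tx":-0.04,"ty":0.02,"tz":0.6,"roll":-0.01},{"tx":0,"ty":0,"tz":0.6,"roll":0},{"tx":0,"ty":0,"tz":0.6,"roll":0},{"tx":0,"ty":0,"tz":0.6,"roll":0},{"tx":0,"ty":0,"tz":0.3,"roll":0},{"tx":0,"ty":0,"tz":0,"roll":0},{"tx":0,"ty":0,"tz":0,"roll":0}]'
python3 -m inch '[{"tx":0,"ty":0,"tz":0,"roll":0},{"tx":0,"ty":0,"tz":0,"roll":0},{"tx":0,"ty":0,"tz":0,"roll":0},{"tx":0,"ty":0,"tz":0,"roll":0},{"tx":0,"ty":0,"tz":0,"roll":0},{"tx":0,"ty":0,"tz":0,"roll":0}]' 0.2 50
python3 -c "
from h import *
go(.3954,-.208,.009,180)"
python3 -m inch '[{"tx":0,"ty":0,"tz":-0.4,"roll":0},{"tx":0,"ty":0,"tz":-0.8,"roll":0},{"tx":0,"ty":0,"tz":-0.8,"roll":0},{"tx":0,"ty":0,"tz":-0.4,"roll":0},{"tx":0,"ty":0,"tz":0,"roll":0}]'
python3 -c "
from h import *
go(.484,.0356,.11,176.5)"
```

```text
t: 29.6
position: [0.3961, -0.206, 0.0108]
eef_rot: [0.001, 1.0, 0.0, -0.0]
wrist_force: [0.6, -0.5, 0.4]
finger_gap: 0.805
gripper_force: 0.0
t: 30.2
position: [0.3965, -0.2067, 0.0116]
eef_rot: [0.001, 1.0, -0.0, 0.001]
wrist_force: [0.4, 1.8, 5.1]
finger_gap: 0.519
gripper_force: 51.4
t 30.2 pos [ 0.3965 -0.2067  0.0116] yaw 179.91 roll -0.002 shift [ 0.026 -0.032  0.064] gap 0.519 gf 51.4 wf [0.4 1.8 5.1] j6 -0.48
t: 30.7
position: [0.3972, -0.2073, 0.1091]
eef_rot: [0.001, 1.0, -0.001, 0.002]
wrist_force: [-0.3, 0.3, -1.0]
finger_gap: 0.517
gripper_force: 51.3
t 30.7 pos [ 0.3972 -0.2073  0.1091] yaw 179.9 roll 0.076 shift [-1.796  6.194 -0.022] gap 0.517 gf 51.3 wf [-0.3  0.3 -1. ] j6 -0.48
```

```bash
python3 -m inch '[{"tx":0,"ty":0,"tz":0,"roll":0.076},{"tx":-0.25,"ty":0.88,"tz":0,"roll":0},{"tx":-0.26,"ty":0.88,"tz":0,"roll":0},{"tx":-0.26,"ty":0.88,"tz":0,"roll":0},{"tx":-0.26,"ty":0.88,"tz":0,"roll":0},{"tx":-0.26,"ty":0.88,"tz":0,"roll":0},{"tx":-0.26,"ty":0.89,"tz":0,"roll":0},{"tx":-0.25,"ty":0.9,"tz":0,"roll":0}]' >/dev/null
python3 -m inch '[{"tx":0,"ty":0,"tz":0.3,"roll":0},{"tx":0,"ty":0,"tz":0.6,"roll":0},{"tx":0,"ty":0,"tz":0.6,"roll":0},{"tx":0,"ty":0,"tz":0.4,"roll":0},{"tx":0,"ty":0,"tz":0.2,"roll":0},{"tx":0,"ty":0,"tz":0,"roll":0},{"tx":0,"ty":0,"tz":0,"roll":0}]'
python3 -c "
from h import *
go(.485,.0356,.0106,176.5)"
```

```text
t: 32.2
position: [0.4827, 0.0362, 0.0227]
eef_rot: [0.031, 1.0, 0.0, 0.0]
wrist_force: [0.8, 0.0, -0.5]
finger_gap: 0.517
gripper_force: 51.5
t 32.2 pos [0.4827 0.0362 0.0227] yaw 176.5 roll 0.0 shift [-0.058 -0.012  0.304] gap 0.517 gf 51.5 wf [ 0.8  0.  -0.5] j6 0.14
```

```bash
python3 -m inch '[{"tx":-0.06,"ty":-0.01,"tz":0.1,"roll":0},{"tx":0,"ty":0,"tz":0.1,"roll":0},{"tx":0,"ty":0,"tz":0.08,"roll":0},{"tx":0,"ty":0,"tz":0,"roll":0},{"tx":0,"ty":0,"tz":0,"roll":0}]'
python3 -m inch '[{"tx":0,"ty":0,"tz":0,"roll":0},{"tx":0,"ty":0,"tz":0,"roll":0},{"tx":0,"ty":0,"tz":0,"roll":0},{"tx":0,"ty":0,"tz":0,"roll":0}]' 0.72
python3 -m inch '[{"tx":0,"ty":0,"tz":-0.3,"roll":0},{"tx":0,"ty":0,"tz":-0.7,"roll":0},{"tx":0,"ty":0,"tz":-0.8,"roll":0},{"tx":0,"ty":0,"tz":-0.8,"roll":0},{"tx":0,"ty":0,"tz":0,"roll":0}]'
python3 -c "
from h import *
go(.393,-.318,.11,176.5)"
```

```text
t: 32.7
position: [0.4848, 0.0357, 0.0113]
eef_rot: [0.03, 1.0, 0.0, -0.0]
wrist_force: [0.4, -0.3, -0.8]
finger_gap: 0.52
gripper_force: 51.5
t: 33.1
position: [0.485, 0.0357, 0.0114]
eef_rot: [0.03, 1.0, 0.0, 0.0]
wrist_force: [-0.1, -0.1, -0.0]
finger_gap: 0.717
gripper_force: 0.0
t: 33.6
position: [0.4873, 0.0359, 0.1192]
eef_rot: [0.03, 1.0, 0.0, 0.003]
wrist_force: [0.9, -0.2, -0.1]
finger_gap: 0.724
gripper_force: 0.0
t 33.6 pos [0.4873 0.0359 0.1192] yaw 176.51 roll 0.0 shift [ 1.814 -8.975  0.23 ] gap 0.724 gf 0.0 wf [ 0.9 -0.2 -0.1] j6 0.13
```

Now the brown block.

```bash
python3 -m inch '[{"tx":0.18,"ty":-0.9,"tz":0,"roll":0},{"tx":0.18,"ty":-0.9,"tz":0,"roll":0},{"tx":0.18,"ty":-0.9,"tz":0,"roll":0},{"tx":0.18,"ty":-0.9,"tz":0,"roll":0},{"tx":0.18,"ty":-0.9,"tz":0,"roll":0},{"tx":0.18,"ty":-0.9,"tz":0,"roll":0},{"tx":0.18,"ty":-0.9,"tz":0,"roll":0},{"tx":0.18,"ty":-0.9,"tz":0,"roll":0}]' 1 >/dev/null
python3 -m inch '[{"tx":0.18,"ty":-0.9,"tz":0,"roll":0},{"tx":0.18,"ty":-0.9,"tz":0,"roll":0},{"tx":0,"ty":0,"tz":0,"roll":0},{"tx":0,"ty":0,"tz":0,"roll":0}]'
python3 - <<'E'
from h import *
go(.393,-.318,.012,176.5)
im,d=r.grab_frame("top"); cv2.imwrite("pics/top4.png",im); W=cloud("top",d);X,Y,Z=W[...,0],W[...,1],W[...,2]
m=(X>.38)&(X<.6)&(Y>.0)&(Y<.08)&(Z>.033)&(Z<.05); rect(W,m,"pine")
h=cv2.cvtColor(im,cv2.COLOR_BGR2HSV); rect(W,(X>.38)&(X<.6)&(Y>-.13)&(Y<-.005)&(abs(h[...,0].astype(int)-29)<5)&(h[...,1]>130),"yellow")
E
```

```text
t: 34.8
position: [0.3905, -0.3195, 0.1146]
eef_rot: [0.031, 1.0, 0.0, -0.0]
wrist_force: [0.0, 0.7, 0.2]
finger_gap: 0.997
gripper_force: 0.0
t 34.8 pos [ 0.3905 -0.3195  0.1146] yaw 176.4 roll -0.002 shift [-0.06   0.042  2.565] gap 0.997 gf 0.0 wf [0.  0.7 0.2] j6 -0.62
pine 1063 c [483.7  35.1] s [ 45.3 139.7] a 86.4 zmed 40.2 mean [483.6  34.9] pca yaw of long axis from +y (deg) 86.3
yellow few
```

```bash
python3 -m inch '[{"tx":-0.04,"ty":0.03,"tz":0.6,"roll":0},{"tx":0,"ty":0,"tz":0.6,"roll":0},{"tx":0,"ty":0,"tz":0.6,"roll":0},{"tx":0,"ty":0,"tz":0.5,"roll":0},{"tx":0,"ty":0,"tz":0.25,"roll":0},{"tx":0,"ty":0,"tz":0,"roll":0},{"tx":0,"ty":0,"tz":0,"roll":0}]'
python3 -m inch '[{"tx":0,"ty":0,"tz":0,"roll":0},{"tx":0,"ty":0,"tz":0,"roll":0},{"tx":0,"ty":0,"tz":0,"roll":0},{"tx":0,"ty":0,"tz":0,"roll":0},{"tx":0,"ty":0,"tz":0,"roll":0},{"tx":0,"ty":0,"tz":0,"roll":0}]' 0.3 50
python3 -m inch '[{"tx":0,"ty":0,"tz":-0.4,"roll":0},{"tx":0,"ty":0,"tz":-0.8,"roll":0},{"tx":0,"ty":0,"tz":-0.8,"roll":0},{"tx":0,"ty":0,"tz":-0.4,"roll":0},{"tx":0,"ty":0,"tz":0,"roll":0}]'
python3 - <<'E'
from h import *
go(.488,-.056,.11,179)
im,d=r.grab_frame("top"); W=cloud("top",d);X,Y,Z=W[...,0],W[...,1],W[...,2]
for y in range(0): pass
m=(X>.38)&(X<.6)&(Y>-.13)&(Y<-.005)&(Z<.02); I=im.astype(int); yl=(I[...,1]-I[...,0]>90)&(I[...,2]-I[...,0]>90)
rect(W,m&yl,"yellow"); rect(W,m&(I[...,1]>200)&(I[...,0]<110),"y2")
E
```

```text
t: 35.55
position: [0.3933, -0.3178, 0.0138]
eef_rot: [0.03, 1.0, -0.0, 0.0]
wrist_force: [0.3, 0.3, 0.3]
finger_gap: 0.999
gripper_force: 0.0
t: 36.15
position: [0.3934, -0.3185, 0.0144]
eef_rot: [0.03, 1.0, -0.0, 0.001]
wrist_force: [-0.4, 2.5, 5.9]
finger_gap: 0.698
gripper_force: 53.8
t: 36.65
position: [0.3941, -0.3192, 0.1119]
eef_rot: [0.03, 1.0, -0.001, 0.002]
wrist_force: [0.4, -0.6, -2.5]
finger_gap: 0.691
gripper_force: 54.9
t 36.65 pos [ 0.3941 -0.3192  0.1119] yaw 176.51 roll -0.055 shift [-2.233  6.621  0.047] gap 0.691 gf 54.9 wf [ 0.4 -0.6 -2.5] j6 -0.62
yellow 1219 c [484.4 -56.8] s [ 71.3 109.7] a 88.1 zmed 2.1 mean [484.3 -56.3] pca yaw of long axis from +y (deg) 88.0
y2 few
```

```bash
python3 -m inch '[{"tx":0,"ty":0,"tz":0,"roll":-0.033},{"tx":-0.31,"ty":0.95,"tz":0,"roll":0},{"tx":-0.31,"ty":0.95,"tz":0,"roll":0},{"tx":-0.31,"ty":0.95,"tz":0,"roll":0},{"tx":-0.31,"ty":0.95,"tz":0,"roll":0},{"tx":-0.31,"ty":0.94,"tz":0,"roll":0},{"tx":-0.31,"ty":0.94,"tz":0,"roll":0},{"tx":-0.31,"ty":0.94,"tz":0,"roll":0}]' >/dev/null
python3 -m inch '[{"tx":0,"ty":0,"tz":0.3,"roll":0},{"tx":0,"ty":0,"tz":0.6,"roll":0},{"tx":0,"ty":0,"tz":0.6,"roll":0},{"tx":0,"ty":0,"tz":0.4,"roll":0},{"tx":0,"ty":0,"tz":0.2,"roll":0},{"tx":0,"ty":0,"tz":0,"roll":0},{"tx":0,"ty":0,"tz":0,"roll":0}]'
python3 -c "
from h import *
go(.485,-.0563,.0134,178)"
```

```text
t: 38.2
position: [0.4888, -0.0566, 0.0253]
eef_rot: [0.017, 1.0, 0.0, -0.0]
wrist_force: [0.3, -1.0, -2.6]
finger_gap: 0.69
gripper_force: 55.1
t 38.2 pos [ 0.4888 -0.0566  0.0253] yaw 178.01 roll 0.0 shift [0.095 0.004 0.298] gap 0.69 gf 55.1 wf [ 0.3 -1.  -2.6] j6 -0.08
```

```bash
python3 -m inch '[{"tx":0.09,"ty":0,"tz":0.1,"roll":0},{"tx":0,"ty":0,"tz":0.1,"roll":0},{"tx":0,"ty":0,"tz":0.08,"roll":0},{"tx":0,"ty":0,"tz":0,"roll":0},{"tx":0,"ty":0,"tz":0,"roll":0}]'
python3 -m inch '[{"tx":0,"ty":0,"tz":0,"roll":0},{"tx":0,"ty":0,"tz":0,"roll":0},{"tx":0,"ty":0,"tz":0,"roll":0},{"tx":0,"ty":0,"tz":0,"roll":0}]' 0.9
python3 -m inch '[{"tx":0,"ty":0,"tz":-0.3,"roll":0},{"tx":0,"ty":0,"tz":-0.7,"roll":0},{"tx":0,"ty":0,"tz":-0.8,"roll":0},{"tx":0,"ty":0,"tz":-0.8,"roll":0},{"tx":0,"ty":0,"tz":-0.8,"roll":0},{"tx":0.2,"ty":-0.9,"tz":0,"roll":0},{"tx":0.2,"ty":-0.9,"tz":0,"roll":0},{"tx":0.2,"ty":-0.9,"tz":0,"roll":0}]' >/dev/null
python3 -m inch '[{"tx":0.2,"ty":-0.9,"tz":0,"roll":0},{"tx":0.2,"ty":-0.9,"tz":0,"roll":0},{"tx":0.2,"ty":-0.9,"tz":0,"roll":0},{"tx":0.2,"ty":-0.9,"tz":0,"roll":0},{"tx":0,"ty":0,"tz":0,"roll":0},{"tx":0,"ty":0,"tz":0,"roll":0}]'
python3 - <<'E'
from h import *
im,d=r.grab_frame("top"); cv2.imwrite("pics/top5.png",im); W=cloud("top",d);X,Y,Z=W[...,0],W[...,1],W[...,2]
B=lambda x0,x1,y0,y1,z0,z1:(X>x0)&(X<x1)&(Y>y0)&(Y<y1)&(Z>z0)&(Z<z1)
rect(W,B(.38,.6,.0,.08,.033,.05),"pine");rect(W,B(.38,.6,-.12,-.01,.04,.06),"brown");rect(W,B(.46,.51,.08,.164,.025,.06),"tail");rect(W,B(.59,.655,-.08,.20,.031,.05),"steel")
E
```

```text
t: 38.7
position: [0.4852, -0.0564, 0.0141]
eef_rot: [0.017, 1.0, 0.0, -0.0]
wrist_force: [-0.8, -0.3, -2.5]
finger_gap: 0.695
gripper_force: 55.1
t: 39.1
position: [0.4854, -0.0564, 0.0142]
eef_rot: [0.017, 1.0, 0.0, 0.0]
wrist_force: [0.4, -0.7, -0.0]
finger_gap: 0.899
gripper_force: 0.0
t: 40.5
position: [0.42, -0.3068, 0.1499]
eef_rot: [0.018, 1.0, 0.0, -0.0]
wrist_force: [-0.4, 0.4, -0.6]
finger_gap: 0.9
gripper_force: 0.0
pine 1061 c [483.7  35.1] s [ 45.5 139.8] a 86.4 zmed 40.1 mean [483.6  34.9] pca yaw of long axis from +y (deg) 86.3
brown 1020 c [485.4 -57.3] s [59.9 99.8] a 87.8 zmed 47.3 mean [485.3 -57. ] pca yaw of long axis from +y (deg) 87.4
tail 156 c [489.1 131.4] s [65.6 13.7] a 87.4 zmed 40.8 mean [488.9 131.9] pca yaw of long axis from +y (deg) -2.4
steel 391 c [619.9  49.6] s [ 27.3 197.3] a 0.4 zmed 34.0 mean [622.3  49. ] pca yaw of long axis from +y (deg) 0.6
```

View pics/top5.png

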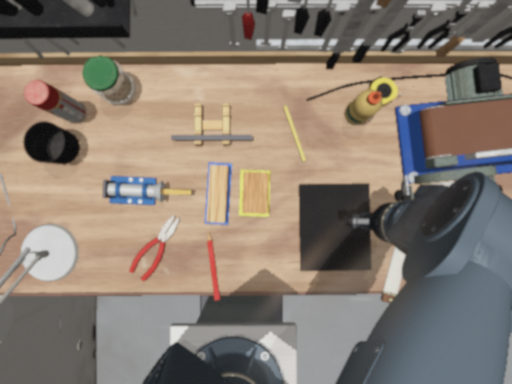

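Both blocks are centred on their plates (218,193 and 255,193), the bar tail sticks out of the tube (180,192), and the steel bar has not moved. Handing in.

```bash
python3 -c "
from station import r
print(r.finish_job())"
```

```text
the job is handed in; nothing more can be done
None
```

I handed the job in at about 40 s of the 115 s limit (no verdict was returned): by my last camera check the brass bar is home in the tube, each block is within about 2 mm of the middle of its place, and the steel bar, glue bottle and pliers were left alone.

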